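Free the lifting clevis from the safety hook and stand it in the tray

ROBOT

A 7-joint arm with a two-finger parallel gripper is mounted at the origin on a cart in front of the work surface, level with it; the furniture and walls round the work are solid. World frame = base frame: x ahead of the robot, y to its left, z up, the work surface at z = 0. Lengths are in m, angles in rad, forces in N, time in s.
With the tool pointing down it reaches from about 0.35 to 0.9 m from the base axis. Payload 8.1 kg.
Tool frame: the origin (TCP) lies where the fingers leave the gripper's body, on its centre line; the fingertips stand 73 mm ahead of it and the grasp point (between the pads) lies 54 mm ahead of it; z points along the fingers, y is the line along which they close (so a half turn about z gives the same grasp; the last joint's range is limited). The gripper opens to 85 mm and grips with 20 to 120 N. Pads are 22 mm wide; open, the fingers measure 114 mm over their backs; the gripper's body (76 mm by 85 mm) begins 54 mm behind the grasp point. The pads swing forward as they close: fully open they stand 13 mm farther back than shut.
Start: joints at [-1.298, 0.434, 0.025, 1.573, -0.012, 1.134, -0.075], TCP at [0.229, 0.581, 0.304] pointing down, gripper open.
Joint ranges: [-2.62, 2.62], [-0.44, 2.09], [-1.27, 1.32], [0.08, 2.57], [-1.32, 4.46], [0.12, 2], [-2.74, 2.74]. Speed limits (rad/s): [2.22, 2.22, 3.01, 3.01, 3.14, 3.14, 3.14].

INTERFACE

Orientations are given as a unit quaternion [w, x, y, z].
In Python, from plant import ctrl gives the robot as it stands.
- The arm moves only by the tool carry_out, never from a script. Its argument "commands" is one flat list of numbers, 5 for each row, row after row: the shift along the world's x, y, z in mm, then the turn about the world's z in degrees, then the closure, from 0 (fully open) to 1 (shut). In form: [dx, dy, dz, spin, grip, dx, dy, dz, spin, grip, ...]. A call has 1 to 5 rows; each row shifts and turns the commanded pose from where the row before left it; what a row does not reach is not made up. A row lasts 1/8 s, in which the tool goes at most 62.5 mm and 10.7 degrees, less where a joint would pass 70% of its speed; a pose out of reach is approached as far as the arm can. A call with a gripper value outside its range is refused whole. The fingers move at their own pace and stop on an object; "squeeze" is the grip in N (left out, the last holds). Time passes only in rows, so rows that do not move let the fingers close. It gives the time, the measured TCP pose, the force, the opening and the grip force at its end, in the units of the state.
- ctrl.read_state(): the state, without advancing time (a new reading comes with each control period).
- ctrl.read_camera(name): name is "scene" or "top"; returns a dict with "color" (384x512x3 uint8, red, green, blue), "intrinsics" (3x3 intrinsics, pixels), "world_to_cam" (4x4, takes a point from world to camera coordinates). Camera axes: x right, y up, looking along -z (the intrinsics and any distortion apply to the point x, -y, -z); pixel columns grow to the right and rows downward; lengths in m; the calibration is good to about 2 mm. A picture is of the moment at which its call begins. There is no depth.
- ctrl.job_done(): hands the job in; it is judged then, once.
The state is a dict: "time": time; "joints": joint angles; "qd": joint speeds; "joint_torque": joint torques, N m; "tool_pos": TCP position; "orientation": TCP orientation; "ft_force": force on the tool from outside, world axes, zero at the start; "wrist_torque": the same for the moment, N m; "finger_gap": finger opening in m; "finger_force": force on a finger pad.
Only numpy, scipy, OpenCV 4.12 (cv2) and the standard library are available. Lean on these libraries where they do the work, as an engineer would, in place of code of your own. Each camera call takes 0.05 s, during which the arm holds its last target. There are 200 camera calls.

TASK

Take the steel lifting clevis off its safety hook: tip it over towards the keeper's tail so that the clevis itself (not the fingers) presses the sprung keeper open as far as it goes, and lift it out while it is held open; do not strain the keeper. Then stand the clevis upright on its two feet on the floor of the blue tray, let go of it, and leave the rotors in the tray and the other things on the bench where they are.

Things in the scene. Friction and masses are not known exactly. Their poses are not given: they have to be found in the camera images.
- hook_stand: Fixed grey hook stand; origin: centre of the underside of its 100 x 84 x 12 mm base, z up. Its -x side, where the keeper's tail stands, faces roughly towards the robot. The upright hook, 19 mm thick along y, has a seat open at the top, x -7 to +7 mm, floor at z = 115 mm. On the +x side the hook's tip rises to z = 143 mm, on the -x side a low lip to z = 124 mm.
- hook_seat (a point): Point of the stand at x = 0, y = 0, z = 120 mm, where the pin's axis rests; axes as the stand's. The closed keeper's nose, 1.5 mm over the pin, locks it: pulling straight up jams. The keeper's tail ends in a dark roller 55 mm above this point, 1 to 17 mm behind the tang (-x side), set differently each time: the keeper meets its stop at 30 to 46 degrees of tip.
- keeper (a joint): Turn of the steel safety keeper in the middle of the hook (13 mm wide along y), rad: 0 = closed, grows towards the stand's -x side, hard stop at 0.34; hinged along y 4 mm to the +x side of and 30 mm below hook_seat. From about 0.28 its nose is out of the pin's way. A spring shuts it: about 2 N at its tail to start, 5 N at the stop.
- clevis_grip (a point): Grasp point of the loose steel lifting clevis (about 0.3 kg): middle of its flat tang, 14 mm thick along y, 20 mm wide along x, from 39 mm below (where a crossbar 48 mm long along y begins) to 18 mm above this point. Axes: z up along the tang, y along the pin. It starts upright, its pin in the hook's seat under the keeper's nose.
- clevis_pin (a point): Centre of the clevis's round pin (10 mm diameter, along y), 82 mm below clevis_grip. It joins the fork's two legs, which straddle the hook (32 mm apart inside) and end in two dark feet, 62 mm over both along y, 34 mm along x, undersides 45 mm below the pin. Axes as clevis_grip.
- tray: Open blue parts tray, 149 x 212 x 34 mm (x, y, z), loose on the bench; origin at the centre of its underside, floor 2 mm thick. The two rotors lie in its -y half; the +y half is free.
- rotor_a: black moulded fan rotor lying in the tray, about 42 mm wide, 22 mm tall; origin under its centre
- rotor_b: black moulded fan rotor lying in the tray, about 34 mm wide, 23 mm tall; origin under its centre
- gauge: knurled ring gauge, 47 mm wide, 14 mm tall, a bystander on the bench; origin under its centre
- driver: screwdriver with blue handle, 140 mm long, a bystander lying on the bench; origin under its centre
- brass_weight: small brass weight, 22 mm wide, 20 mm tall, a bystander on the bench; origin under its centre
Things that resemble listed ones, but are neither listed nor needed, are in the scene too. Of the things that look like the hook_stand, the larger one is meant.

How it is judged:
By the outcome, as a careful person would: the job done as asked, in the order asked, and still so for the second after the job is handed in, with the robot touching nothing.
It also fails if it takes over 61 s, if anything falls off the work surface, if the arm or the gripper's body presses on something with over 40 N, if the wrist force passes 120 N, or if a joint passes its speed limit or range.

## Working session

There is one attempt and no reset: what is moved stays moved. The work goes in short steps, Python scripts to look and compute and a tool call to move; the robot and the scene stay as the last step left them, time stands still between calls to the robot, and variables do not carry over. Pictures are saved under pics/ and viewed, at most 10 in all, crops included, and the job is handed in when it is done.

Besides the shell and the picture viewer there is one more tool, called after "Emit:" in YAML: its name, and indented under it one key for each argument. carry_out: Moves the arm, as the interface text tells. Its arguments: {"type":"object","properties":{"commands":{"type":"array","items":{"type":"number"}},"squeeze":{"type":"number"}},"required":["commands"]}

```bash
mkdir -p pics
cat > h.py <<'E'
import numpy as np, cv2
from plant import ctrl
def cam(n):
    d=ctrl.read_camera(n); return d["color"],np.array(d["intrinsics"]),np.array(d["world_to_cam"])
def proj(P,K,T):
    c=T@np.append(P,1); v=K@np.array([c[0],-c[1],-c[2]]); return v[:2]/v[2]
def ray(uv,K,T):
    d=np.linalg.inv(K)@np.array([uv[0],uv[1],1]); R=T[:3,:3]; o=-R.T@T[:3,3]
    return o,R.T@np.array([d[0],-d[1],-d[2]])
def onz(uv,z,K,T):
    o,d=ray(uv,K,T); return o+d*(z-o[2])/d[2]
def tri(uv1,KT1,uv2,KT2):
    o1,d1=ray(uv1,*KT1); o2,d2=ray(uv2,*KT2); d1/=np.linalg.norm(d1); d2/=np.linalg.norm(d2)
    s=np.linalg.lstsq(np.c_[d1,-d2],o2-o1,rcond=None)[0]; a=o1+s[0]*d1;b=o2+s[1]*d2
    return (a+b)/2,np.linalg.norm(a-b)
E
python3 - <<'E'
from h import *
np.set_printoptions(precision=4,suppress=True)
print({k:v for k,v in ctrl.read_state().items()})
for n in("scene","top"):
    c,K,T=cam(n); print(n,K.tolist(),-T[:3,:3].T@T[:3,3])
    cv2.imwrite(f"pics/{n}0.png",cv2.resize(c[:,:,::-1],(800,600),interpolation=cv2.INTER_CUBIC)); np.savez(f"{n}0.npz",c=c,K=K,T=T)
E
```

```text
{'time': 0.0, 'joints': array([-1.2976,  0.4352,  0.025 ,  1.5741, -0.0116,  1.134 , -0.0751]), 'qd': array([-0.0004,  0.0001,  0.0014,  0.0005,  0.002 , -0.0001,  0.0002]), 'joint_torque': array([  0.001 , -67.0449,   1.0253, -31.6213,   0.0155,   0.0121,
        -0.    ]), 'tool_pos': array([0.2293, 0.581 , 0.3031]), 'orientation': array([-0.0001,  0.1868,  0.9824, -0.0008]), 'ft_force': array([ 0.5598,  0.4268, -0.3821]), 'wrist_torque': array([ 0.0318, -0.0102, -0.0151]), 'finger_force': 0.0, 'finger_gap': 0.08566648311075264}
scene [[387.2478075776812, 0.0, 257.1710426364372], [0.0, 387.2478075776812, 199.78305099783825], [0.0, 0.0, 1.0]] [ 0.0537 -0.7046  0.8927]
top [[493.8254707554459, 0.0, 254.17137868574335], [0.0, 493.8254707554459, 193.2593536340922], [0.0, 0.0, 1.0]] [ 0.3127 -0.0339  1.2754]
```

View pics/scene0.png

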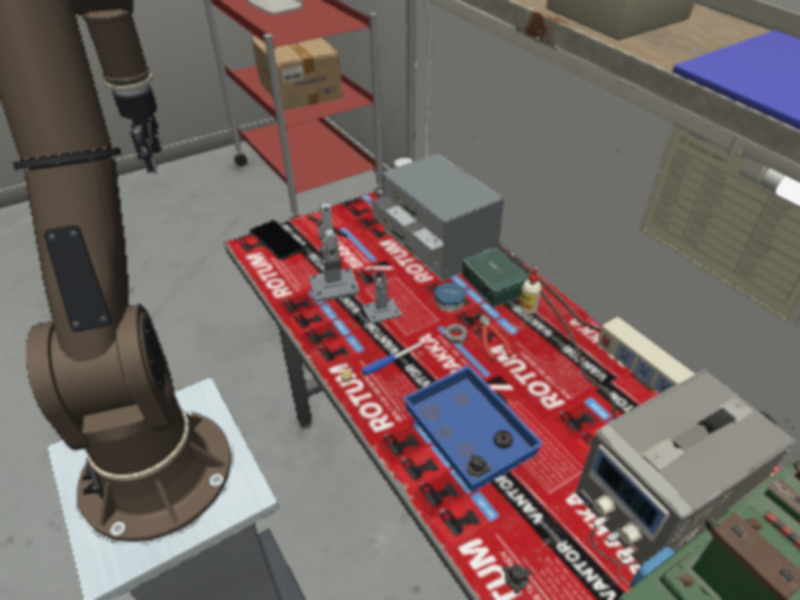

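View pics/top0.png

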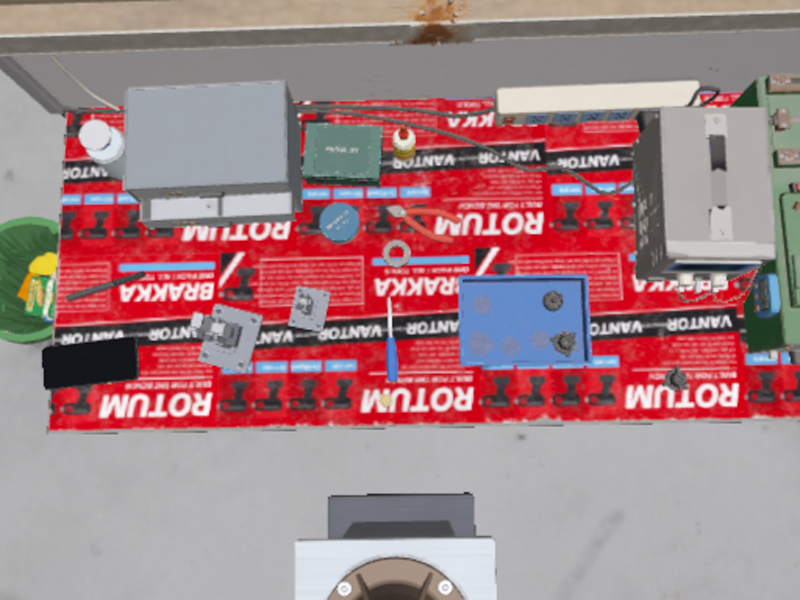

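The picture shows two hook stands: a large one at top-view (225,335)/800, which carries the clevis, and a small one at (308,307). The larger is the one meant. The tray is at (525,320), with its rotors on the right (-y) side. The driver is at (391,340), the gauge at (396,253) and the brass weight at (386,400). Next I'll make an enlarged crop to confirm the stand.

Run:
```python
from h import *
a=np.load("scene0.npz")["c"];b=np.load("top0.npz")["c"]
A=a[122:212,180:270];B=b[180:250,110:220]
A=cv2.resize(A,None,fx=6.6,fy=6.6,interpolation=cv2.INTER_CUBIC)[:594]
cv2.imwrite("pics/c1.png",A[:,:,::-1]); 
B=cv2.resize(B,None,fx=7,fy=7,interpolation=cv2.INTER_CUBIC);cv2.imwrite("pics/c2.png",B[:,:,::-1])
```

```text
(no output)
```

View pics/c1.png

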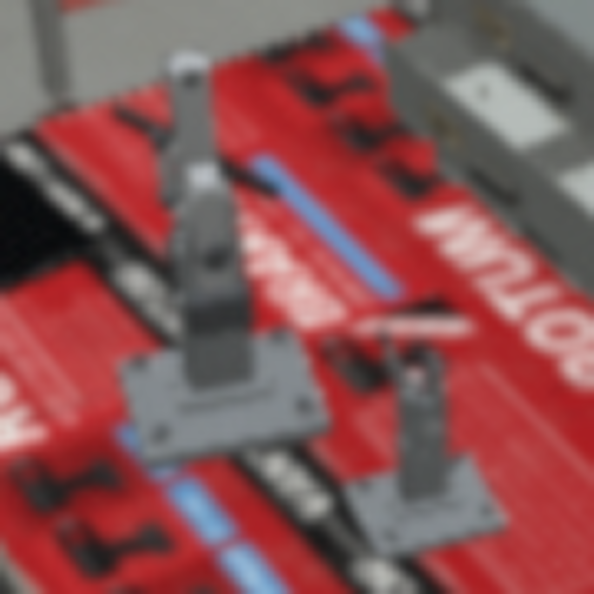

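View pics/c2.png

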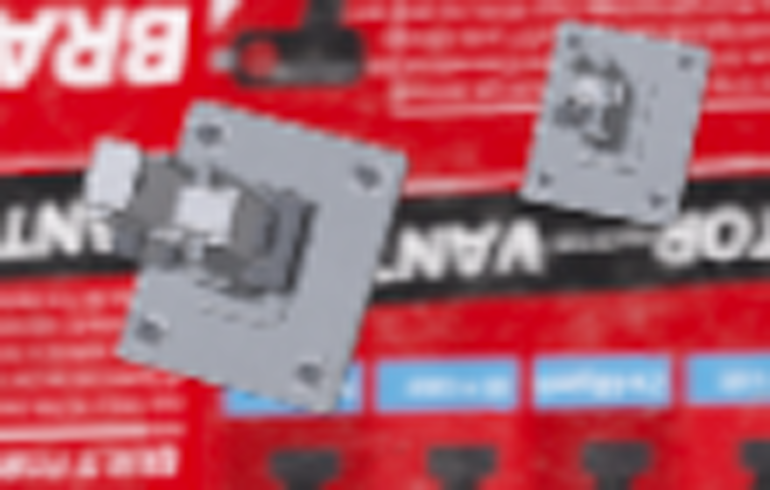

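The crop confirms the larger stand. Its base corners in crop2 are about (190,102), (410,155), (330,412) and (118,355), the tang top is near (115,175), and the bar top is near (205,210). I'll measure these, along with the tray, and cross-check them.

Run:
```python
from h import *
np.set_printoptions(precision=4,suppress=True)
t=np.load("top0.npz");s=np.load("scene0.npz");KT=(t["K"],t["T"]);KS=(s["K"],s["T"])
c2=lambda p:np.array([p[0]/7-.43+110,p[1]/7-.43+180]); c1=lambda p:np.array([p[0]/6.6-.42+180,p[1]/6.6-.42+122])
g=cv2.cvtColor(t["c"],cv2.COLOR_RGB2GRAY);
p=np.array([c2(q) for q in[(190,102),(410,155),(330,412),(118,355)]],np.float32)
C=np.array([onz(q,.012,*KT) for q in p]); print(C, [np.linalg.norm(C[i]-C[(i+1)%4]) for i in range(4)])
m=C.mean(0); x=(C[0]+C[1]-C[2]-C[3])[:2]; y=(C[0]+C[3]-C[1]-C[2])[:2]
yw=np.degrees(np.arctan2(x[1],x[0])); yw2=np.degrees(np.arctan2(-y[0],y[1])); print("top",m,yw,yw2)
p1=[c1(q) for q in[(120,375),(290,330),(328,420),(155,462)]]
S=np.array([onz(q,.012,*KS) for q in p1]); print(S,S.mean(0))
print("tangtop",onz(c2((115,175)),.22,*KT),onz(c1((188,65)),.22,*KS),tri(c2((115,175)),KT,c1((188,65)),KS))
print("bar",onz(c2((205,210)),.163,*KT),tri(c2((205,210)),KT,c1((203,175)),KS))
# base seg for stand in tops
gray=lambda c:None
# tray
h=cv2.cvtColor(t["c"],cv2.COLOR_RGB2HSV); M=cv2.inRange(h,(100,90,50),(125,255,255)); M[:,:285]=0;M[:,390:]=0;M[:165]=0;M[245:]=0
M=cv2.morphologyEx(M,cv2.MORPH_OPEN,np.ones((3,3)))
cs=max(cv2.findContours(M,0,2)[0],key=cv2.contourArea); r=cv2.minAreaRect(cs); print(r)
B=np.array([onz(q,.034,*KT) for q in cv2.boxPoints(r)]); print("tray@34",B,B.mean(0),[np.linalg.norm(B[i]-B[(i+1)%4]) for i in range(4)])
```

```text
[[0.5331 0.2927 0.012 ]
 [0.5115 0.2102 0.012 ]
 [0.4168 0.2384 0.012 ]
 [0.4392 0.317  0.012 ]] [np.float64(0.08524821921052743), np.float64(0.09885794031338593), np.float64(0.08177760482255969), np.float64(0.09706766613025422)]
top [0.4752 0.2646 0.012 ] -15.572207425115 -15.26664345250755
[[0.4368 0.3079 0.012 ]
 [0.5323 0.2917 0.012 ]
 [0.5126 0.2143 0.012 ]
 [0.4209 0.2342 0.012 ]] [0.4756 0.2621 0.012 ]
tangtop [0.4743 0.2617 0.22  ] [0.4757 0.2603 0.22  ] (array([0.4753, 0.2616, 0.2193]), np.float64(0.0018615768432123528))
bar [0.4709 0.2479 0.163 ] (array([0.4709, 0.247 , 0.1658]), np.float64(0.0007806253685941188))
((335.637451171875, 205.1858367919922), (59.18539047241211, 85.64552307128906), 88.72696685791016)
tray@34 [[ 0.5671 -0.112   0.034 ]
 [ 0.5675 -0.3306  0.034 ]
 [ 0.4163 -0.325   0.034 ]
 [ 0.4155 -0.1108  0.034 ]] [ 0.4916 -0.2196  0.034 ] [np.float64(0.2185898541644162), np.float64(0.15128154732409374), np.float64(0.21418326731713272), np.float64(0.151570842324167)]
```

The measurements agree. The stand is at (0.4755,0.263), yaw about -15.4°. The tang top triangulates to z=0.219, where 0.220 is expected. The tray is at (0.4915,-0.2195). The tool y axis must turn about +6.1°. I'm moving above the tang now.

Emit:
carry_out:
  commands: [24.5,-32,5,1.2,0,24.5,-32,5,1.2,0,24.5,-32,5,1.2,0,24.5,-32,5,1.2,0,24.5,-32,5,1.3,0]
  squeeze: 30

```text
time: 0.72
tool_pos: [0.3525, 0.4201, 0.3288]
orientation: [-0.0, 0.134, 0.991, -0.0]
ft_force: [0.5, 0.6, -0.0]
finger_gap: 0.0857
finger_force: 0.0
```

Emit:
carry_out:
  commands: [24.5,-32,0,0,0,24.5,-32,0,0,0,24.5,-32,0,0,0,24.5,-32,0,0,0,25,-31,0,0,0]

```text
time: 1.35
tool_pos: [0.4754, 0.2611, 0.3287]
orientation: [-0.0, 0.134, 0.991, -0.0]
ft_force: [0.3, 0.2, 0.2]
finger_gap: 0.0857
finger_force: 0.0
```

Emit:
carry_out:
  commands: [0,0.5,-25,0,0,0,0.5,-25,0,0,0,0,-12,0,0,0,0,0,0,0.5,0,0,0,0,0.5]

```text
time: 1.98
tool_pos: [0.4752, 0.2637, 0.2677]
orientation: [0.0, 0.134, 0.991, 0.0]
ft_force: [-0.2, -0.3, -0.0]
finger_gap: 0.052
finger_force: 0.0
```

Run:
```python
from h import *
ims=[]
for n,(r0,c0) in(("scene",(115,170)),("top",(165,100))):
    c,K,T=cam(n); s=ctrl.read_state(); P=s["tool_pos"]+[0,0,-.054]
    print(n,proj(P,K,T),[c0,r0]); ims.append(cv2.resize(c[r0:r0+80,c0:c0+80],(400,400),interpolation=cv2.INTER_CUBIC))
cv2.imwrite("pics/g1.png",np.hstack(ims)[:,:,::-1])
```

```text
scene [207.62664762 132.62820616] [170, 115]
top [125.89402563 204.56474517] [100, 165]
```

View pics/g1.png

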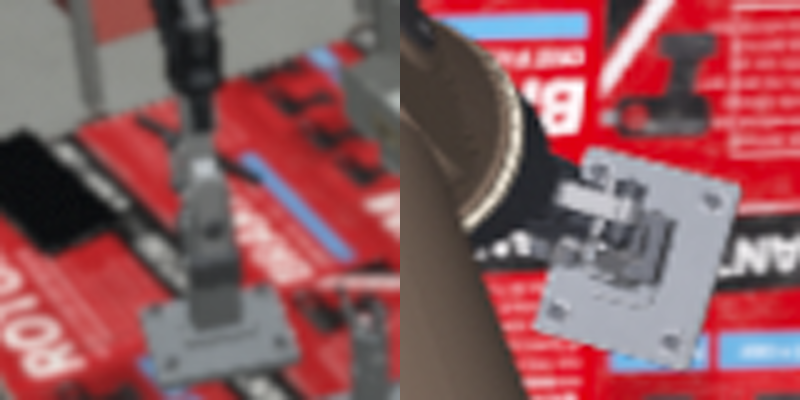

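Fingers straddle the tang (scene crop: fingers end at about (200,125), above the crossbar at (205,170)). The roller looks to be the dark spot left of it. I'm closing now.

Emit:
carry_out:
  commands: [0,0,0,0,1,0,0,0,0,1,0,0,0,0,1,0,0,0,0,1,0,0,0,0,1]
  squeeze: 30

```text
time: 2.7
tool_pos: [0.475, 0.2633, 0.2672]
orientation: [0.0, 0.134, 0.991, 0.0]
ft_force: [0.3, -1.4, 5.2]
finger_gap: 0.0135
finger_force: 32.3
```

Run:
```python
from h import *
s=ctrl.read_state();print(s["tool_pos"],s["ft_force"],s["wrist_torque"],s["finger_gap"],s["finger_force"])
r=92;y=np.radians(-15.4)
p=(0,r)
for th in range(3,52,3):
    t=np.radians(th);q=(-r*np.sin(t),r*np.cos(t));d=q[0]-p[0];print(th,round(d*np.cos(y),1),round(d*np.sin(y),1),round(q[1]-p[1],1));p=q
```

```text
[0.47498608 0.26333298 0.26724844] [ 0.30991078 -1.42554238  5.15680569] [-0.36853811  0.4023243   0.03573318] 0.013472369840313742 32.263306975364685
3 -4.6 1.3 -0.1
6 -4.6 1.3 -0.4
9 -4.6 1.3 -0.6
12 -4.6 1.3 -0.9
15 -4.5 1.2 -1.1
18 -4.5 1.2 -1.4
21 -4.4 1.2 -1.6
24 -4.3 1.2 -1.8
27 -4.2 1.2 -2.1
30 -4.1 1.1 -2.3
33 -4.0 1.1 -2.5
36 -3.8 1.1 -2.7
39 -3.7 1.0 -2.9
42 -3.5 1.0 -3.1
45 -3.4 0.9 -3.3
48 -3.2 0.9 -3.5
51 -3.0 0.8 -3.7
```

Emit:
carry_out:
  commands: [-4.6,1.3,-0.1,0,1,-4.6,1.3,-0.4,0,1,-4.6,1.3,-0.6,0,1,-4.6,1.3,-0.9,0,1,0,0,0,0,1]
  squeeze: 20

```text
time: 3.32
tool_pos: [0.4571, 0.2687, 0.2656]
orientation: [0.001, 0.134, 0.991, 0.001]
ft_force: [3.7, -1.5, 5.2]
finger_gap: 0.0129
finger_force: 32.1
```

Emit:
carry_out:
  commands: [-4.5,1.2,-1.1,0,1,-4.5,1.2,-1.4,0,1,-4.4,1.2,-1.6,0,1,0,0,0,0,1]

```text
time: 3.82
tool_pos: [0.4437, 0.2725, 0.2616]
orientation: [0.001, 0.134, 0.991, 0.001]
ft_force: [2.4, -1.7, 6.5]
finger_gap: 0.0137
finger_force: 32.7
```

Emit:
carry_out:
  commands: [-4.3,1.2,-1.8,0,1,-4.2,1.2,-2.1,0,1,0,0,0,0,1]

```text
time: 4.2
tool_pos: [0.4351, 0.275, 0.2576]
orientation: [0.001, 0.134, 0.991, 0.001]
ft_force: [2.8, -0.7, 6.2]
finger_gap: 0.0132
finger_force: 33.4
```

Run:
```python
from h import *
c,K,T=cam("scene"); 
cv2.imwrite("pics/t1.png",cv2.resize(c[125:205,160:260],(750,600),interpolation=cv2.INTER_CUBIC)[:,:,::-1])
s=ctrl.read_state();print(s["tool_pos"],s["ft_force"],s["wrist_torque"])
```

```text
[0.43513436 0.27495504 0.25765813] [ 1.23762906 -0.45304623  7.62373184] [-0.21688352 -0.78580292 -0.01700457]
```

View pics/t1.png

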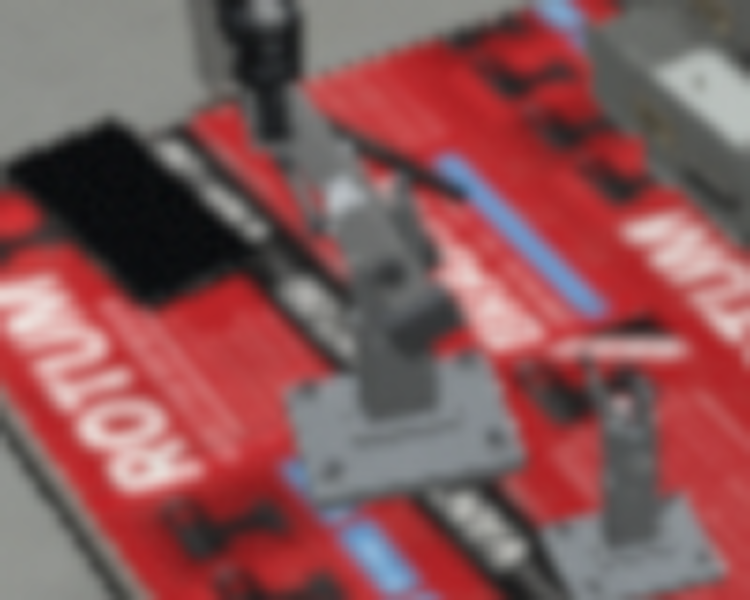

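The clevis is tipping about its pin by roughly 27°. The tang runs (260,120)→(350,200) and the keeper tail is to its left at (315,205). I'm continuing in small steps and watching the force.

Emit:
carry_out:
  commands: [-4.1,1.1,-2.2,0,1,0,0,0,0,1]

```text
time: 4.5
tool_pos: [0.4311, 0.2761, 0.2554]
orientation: [0.001, 0.134, 0.991, 0.001]
ft_force: [2.8, -1.2, 6.2]
finger_gap: 0.0134
finger_force: 33.7
```

Emit:
carry_out:
  commands: [-2,0.6,-1.2,0,1,0,0,0,0,1]

```text
time: 4.75
tool_pos: [0.4292, 0.2767, 0.2544]
orientation: [0.001, 0.134, 0.991, 0.001]
ft_force: [2.9, -0.6, 7.3]
finger_gap: 0.0133
finger_force: 34.0
```

Emit:
carry_out:
  commands: [-2,0.5,-1.3,0,1,0,0,0,0,1]

```text
time: 5.0
tool_pos: [0.4273, 0.2772, 0.2531]
orientation: [0.001, 0.134, 0.991, 0.001]
ft_force: [2.3, -1.3, 8.2]
finger_gap: 0.0133
finger_force: 34.2
```

Emit:
carry_out:
  commands: [-2,0.5,-1.1,0,1,0,0,0,0,1]

```text
time: 5.25
tool_pos: [0.4253, 0.2777, 0.252]
orientation: [0.001, 0.134, 0.991, 0.001]
ft_force: [2.7, -1.1, 7.6]
finger_gap: 0.0132
finger_force: 34.2
```

Emit:
carry_out:
  commands: [-1.9,0.5,-1.2,0,1,0,0,0,0,1]

```text
time: 5.5
tool_pos: [0.4246, 0.278, 0.2515]
orientation: [0.002, 0.135, 0.991, 0.001]
ft_force: [5.6, -2.7, 10.9]
finger_gap: 0.0136
finger_force: 34.7
```

Emit:
carry_out:
  commands: [-1.9,0.5,-1.3,0,1,0,0,0,0,1]

```text
time: 5.75
tool_pos: [0.4236, 0.2784, 0.2505]
orientation: [0.003, 0.135, 0.991, 0.002]
ft_force: [8.5, -2.6, 11.6]
finger_gap: 0.0136
finger_force: 34.9
```

There is a stiff rise in force at about 35° of tip (keeper stop, inside the 30–46° range). I'll ease off the excess, then lift while adding tip so the tang keeps the keeper open.

Emit:
carry_out:
  commands: [1,-0.3,0.3,0,1,0,0,0,0,1]

```text
time: 6.0
tool_pos: [0.424, 0.2783, 0.2505]
orientation: [0.002, 0.135, 0.991, 0.002]
ft_force: [7.1, -1.3, 9.1]
finger_gap: 0.0134
finger_force: 34.6
```

Emit:
carry_out:
  commands: [-0.8,0.2,1.9,0,1,-0.8,0.2,1.9,0,1,0,0,0,0,1]

```text
time: 6.38
tool_pos: [0.4223, 0.2778, 0.2533]
orientation: [0.002, 0.135, 0.991, 0.001]
ft_force: [9.6, -3.1, 1.3]
finger_gap: 0.0135
finger_force: 33.5
```

Run:
```python
from h import *
c,K,T=cam("scene"); 
cv2.imwrite("pics/t2.png",cv2.resize(c[125:205,160:260],(750,600),interpolation=cv2.INTER_CUBIC)[:,:,::-1])
s=ctrl.read_state();print(s["tool_pos"],s["ft_force"],s["wrist_torque"])
```

```text
[0.4222732  0.27779794 0.25330549] [10.94910061 -2.43185996  1.04554317] [-0.7693008  -2.31831787 -0.06779855]
```

View pics/t2.png

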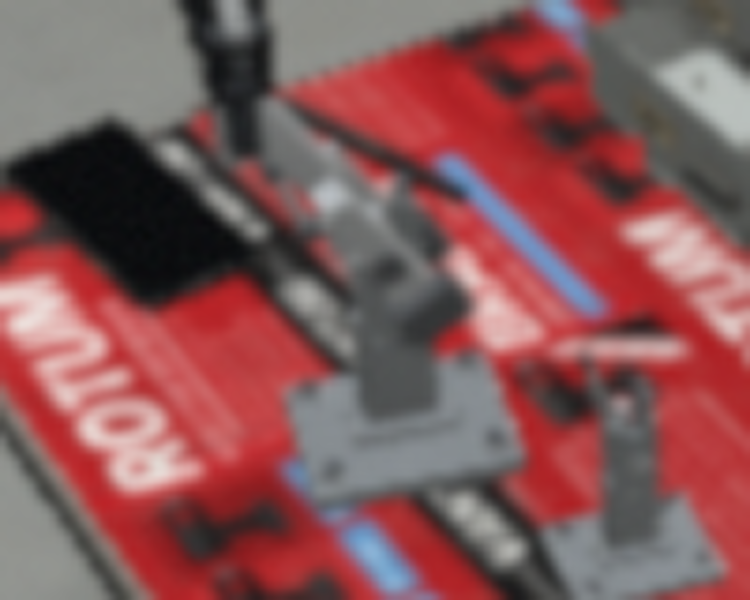

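Keeper tail visible behind the tang at about (290,195), and the clevis is at about 36° with its pin still at (390,265). The horizontal force is about 10 N, so I'll ease back slightly while lifting.

Emit:
carry_out:
  commands: [0.9,-0.3,1.5,0,1,0,0,0,0,1]

```text
time: 6.68
tool_pos: [0.4224, 0.2776, 0.2542]
orientation: [0.001, 0.135, 0.991, 0.0]
ft_force: [8.5, -2.5, -1.8]
finger_gap: 0.0134
finger_force: 33.1
```

Emit:
carry_out:
  commands: [0,0,1.8,0,1,0,0,0,0,1]

```text
time: 6.92
tool_pos: [0.422, 0.2775, 0.256]
orientation: [0.001, 0.135, 0.991, -0.0]
ft_force: [7.1, -2.4, -1.5]
finger_gap: 0.0134
finger_force: 33.2
```

Emit:
carry_out:
  commands: [-0.7,0.2,1.2,0,1,-0.7,0.2,1.2,0,1,0,0,0,0,1]

```text
time: 7.3
tool_pos: [0.4203, 0.278, 0.2584]
orientation: [0.001, 0.135, 0.991, -0.0]
ft_force: [5.2, -1.9, 0.6]
finger_gap: 0.0135
finger_force: 33.3
```

Emit:
carry_out:
  commands: [-1.2,0.4,1,0,1,-1.2,0.4,1,0,1,0,0,0,0,1]

```text
time: 7.68
tool_pos: [0.4181, 0.2787, 0.2603]
orientation: [0.001, 0.135, 0.991, -0.0]
ft_force: [6.8, -2.2, -1.7]
finger_gap: 0.0135
finger_force: 33.1
```

Emit:
carry_out:
  commands: [-1.6,0.4,1.2,0,1,-1.6,0.4,1.2,0,1,-1,0.3,1.5,0,1,0,0,0,0,1]

```text
time: 8.18
tool_pos: [0.4145, 0.2798, 0.2646]
orientation: [0.001, 0.135, 0.991, 0.0]
ft_force: [8.0, -2.8, 0.6]
finger_gap: 0.0134
finger_force: 33.4
```

Run:
```python
from h import *
c,K,T=cam("scene"); 
cv2.imwrite("pics/t3.png",cv2.resize(c[125:205,160:260],(750,600),interpolation=cv2.INTER_CUBIC)[:,:,::-1])
s=ctrl.read_state();print(s["tool_pos"],s["ft_force"],s["wrist_torque"])
```

```text
[0.41447058 0.27979182 0.26461392] [ 8.30424859 -2.54944805  0.95653055] [-0.7479067  -1.86513288 -0.03611401]
```

View pics/t3.png

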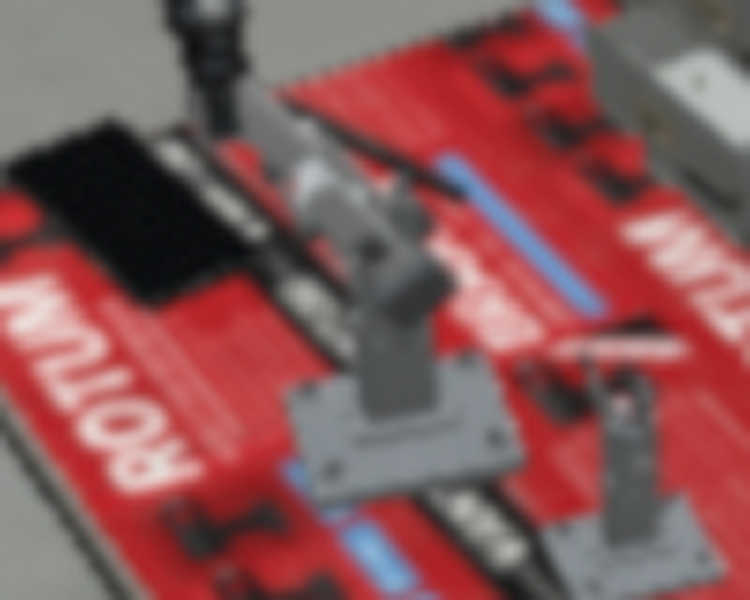

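Run:
```python
from h import *
s=np.load("scene0.npz");K,T=s["K"],s["T"];y=np.radians(-15.4);ux=np.array([np.cos(y),np.sin(y),0]);uy=np.array([-ux[1],ux[0],0])
S0=np.array([.4755,.263,.12])
def solve(uv,yo):   # intersection with stand plane y=yo -> x,z in mm
    o,d=ray(uv,K,T);k=(yo-(o-S0)@uy)/(d@uy);p=o+k*d-S0;return np.round([1e3*p@ux,1e3*p[2]],1)
f=lambda u,v:np.array([u/7.5-.43+160,v/7.5-.43+125])
for n,q in(("t1pin",(390,265)),("t2pin",(390,267)),("t3pin",(372,245)),("t3bar",(312,185)),("t2bar",(330,195)),("t1bar",(345,190)),("t3tang",(262,120))):print(n,solve(f(*q),-.022))
```

```text
t1pin [-0.9  2.5]
t2pin [-1.   1.4]
t3pin [-7.7 14.9]
t3bar [-30.2  51.6]
t2bar [-23.1  44.8]
t1bar [-16.5  46. ]
t3tang [-47.2  88.2]
```

The pin is now about 13 mm up and 6 mm to -x (pixel (372,245)), above the lip and with the keeper still open at the stop. I'll lift with a slight +x.

Emit:
carry_out:
  commands: [0.7,-0.2,2,0,1,0.7,-0.2,2,0,1,0,0,0,0,1]

```text
time: 8.6
tool_pos: [0.4144, 0.2797, 0.2682]
orientation: [0.0, 0.134, 0.991, -0.0]
ft_force: [4.0, -2.5, -1.5]
finger_gap: 0.0136
finger_force: 33.1
```

Emit:
carry_out:
  commands: [0.7,-0.2,2.5,0,1,0.7,-0.2,2.5,0,1,0,0,0,0,1]

```text
time: 8.98
tool_pos: [0.4157, 0.2799, 0.2738]
orientation: [0.0, 0.134, 0.991, 0.0]
ft_force: [0.4, -0.6, 3.7]
finger_gap: 0.0133
finger_force: 33.7
```

Emit:
carry_out:
  commands: [0.5,-0.1,3,0,1,0.5,-0.1,3,0,1,0.5,-0.1,3,0,1,0,0,0,0,1]

```text
time: 9.48
tool_pos: [0.4173, 0.2794, 0.2827]
orientation: [0.0, 0.134, 0.991, 0.0]
ft_force: [1.4, -1.6, 1.9]
finger_gap: 0.0136
finger_force: 33.5
```

Emit:
carry_out:
  commands: [0,0,4,0,1,0,0,4,0,1,0,0,4,0,1,0,0,0,0,1]

```text
time: 9.98
tool_pos: [0.4171, 0.2795, 0.2945]
orientation: [-0.0, 0.134, 0.991, 0.0]
ft_force: [-0.6, -0.6, -2.5]
finger_gap: 0.0136
finger_force: 33.0
```

Emit:
carry_out:
  commands: [3,-1,6,0,1,1,0,12,0,1,0,0,25,0,1,0,0,35,0,1,0,0,30,0,1]

```text
time: 10.6
tool_pos: [0.4215, 0.2782, 0.4044]
orientation: [0.0, 0.134, 0.991, 0.0]
ft_force: [0.6, 0.1, -2.9]
finger_gap: 0.0132
finger_force: 32.9
```

Run:
```python
from h import *
a,K,T=cam("scene"); s=ctrl.read_state();print(s["tool_pos"],s["ft_force"],s["wrist_torque"],proj(s["tool_pos"]-[0,0,.054],K,T))
cv2.imwrite("pics/t4.png",cv2.resize(a[75:195,150:300],(750,600),interpolation=cv2.INTER_CUBIC)[:,:,::-1])
```

```text
[0.42244246 0.27884635 0.40827965] [ 0.61652912 -0.51352861  2.47950523] [ 0.10276279  0.12777567 -0.00275074] [184.2235851   94.50025837]
```

View pics/t4.png

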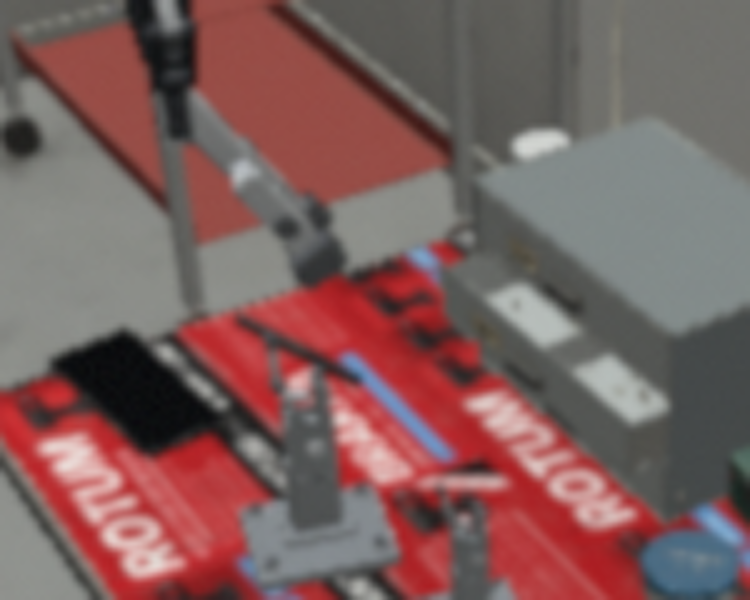

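The clevis is out, at about 40° tilt: tang at (200,105), feet at (320,255). The stand is left empty with the keeper shut (tail at (275,365)). I'll carry it to the tray and shake it along x, so gravity and inertia turn it upright in the pads.

Emit:
carry_out:
  commands: [7,-45,0,3,1,7,-45,0,3,1,7,-45,0,3,1,7,-45,0,3,1,7,-45,0,3.4,1]
  squeeze: 20

```text
time: 11.28
tool_pos: [0.4564, 0.0517, 0.4029]
orientation: [0.0, -0.001, 1.0, 0.0]
ft_force: [0.8, 0.1, -2.9]
finger_gap: 0.0134
finger_force: 32.9
```

Emit:
carry_out:
  commands: [7,-45,0,0,1,7,-45,0,0,1,7,-45,0,0,1,7,-45,0,0,1,7,-41,0,0,1]

```text
time: 11.9
tool_pos: [0.4913, -0.1695, 0.4029]
orientation: [0.0, 0.0, 1.0, -0.0]
ft_force: [0.6, 0.6, -2.8]
finger_gap: 0.0133
finger_force: 32.9
```

Emit:
carry_out:
  commands: [35,0,0,0,1,-35,0,0,0,1,35,0,0,0,1,-35,0,0,0,1,0,0,0,0,1]

```text
time: 12.52
tool_pos: [0.4897, -0.1684, 0.4025]
orientation: [-0.001, 0.001, 1.0, 0.0]
ft_force: [0.7, -0.1, -1.6]
finger_gap: 0.0133
finger_force: 32.6
```

```bash
cat > tilt.py <<'E'
from h import *
# clevis silhouette in the scene view: grey-ish pixels changed near the tool; tilt via wrist torque too
s=ctrl.read_state(); c,K,T=cam("scene"); P=s["tool_pos"]-[0,0,.054]
print(s["tool_pos"],s["ft_force"],s["wrist_torque"],s["finger_gap"],s["finger_force"],s["joints"][6])
u,v=proj(P,K,T).astype(int)
h=cv2.cvtColor(c,cv2.COLOR_RGB2HSV); M=cv2.inRange(h,(0,0,45),(180,60,255))
for th in range(-10,55,10):
    t=np.radians(th); print(th,[proj(P+np.array([np.sin(t)*L,-.018,-np.cos(t)*L]),K,T).round(0).tolist() for L in(.045,.092,.13)],end=" ")
print(u,v); np.savez("last.npz",c=c,K=K,T=T)
r,c0=max(v-10,0),u-25
for row in M[r:r+75:2,c0:c0+70:1]: print("".join("#" if q else "." for q in row))
E
python3 tilt.py
```

```text
[ 0.48966107 -0.16844385  0.40247407] [ 0.71299379 -0.14317375 -1.57812275] [0.02189425 0.03327323 0.01839054] 0.013349233431374138 32.56269156932831 1.9085119866192688
-10 [[296.0, 189.0], [292.0, 205.0], [289.0, 217.0]] 0 [[299.0, 188.0], [297.0, 203.0], [296.0, 214.0]] 10 [[301.0, 187.0], [303.0, 200.0], [304.0, 210.0]] 20 [[304.0, 185.0], [308.0, 196.0], [311.0, 205.0]] 30 [[307.0, 183.0], [313.0, 192.0], [318.0, 199.0]] 40 [[309.0, 180.0], [318.0, 187.0], [324.0, 193.0]] 50 [[311.0, 178.0], [322.0, 182.0], [330.0, 185.0]] 295 168
##################............##.............#.#######################
######################.......####............########..###############
######################.....................###########################
####################....#................#######.##########.##########
##########################...........#############..##################
..##########################.....#####################.#########..####
...#################...#####....#######################...#######....#
.....###############...#####....#####################....#.###
[... 1438 characters left out ...]
......####......###..........................................
######..........############..........................................
##.................#######............................................
.....................#..#.............................................
......####....................................######..................
.......###...................................########.................
.............##....................................###................
...........#######...............................######...#...........
.................###.............................######..#####........
................#####.................................#####...###.....
```

Run:
```python
from h import *
L=[]
for i in range(8):
    cam("scene"); s=ctrl.read_state(); L.append(np.r_[s["wrist_torque"],s["ft_force"]])
print(np.mean(L,0).round(3),np.std(L,0).round(3))
```

```text
[-0.003  0.111 -0.024 -0.068  0.155 -2.06 ] [0.025 0.029 0.016 0.455 0.388 0.27 ]
```

Emit:
carry_out:
  commands: [35,0,0,0,1,-35,0,0,0,1,35,0,0,0,1,-35,0,0,0,1,0,0,0,0,1]

```text
time: 13.6
tool_pos: [0.4898, -0.1683, 0.4021]
orientation: [-0.001, 0.001, 1.0, 0.0]
ft_force: [0.4, -0.7, -1.5]
finger_gap: 0.0136
finger_force: 32.1
```

Run:
```python
from h import *
L=[]
for i in range(8):
    c,K,T=cam("scene"); s=ctrl.read_state(); L.append(np.r_[s["wrist_torque"],s["ft_force"]])
print(np.mean(L,0).round(3),np.std(L,0).round(3))
P=s["tool_pos"]-[0,0,.054];print(s["tool_pos"])
o=np.load("last.npz")["c"]; s0=np.load("scene0.npz")["c"]
d=cv2.absdiff(c,s0).max(2); u,v=proj(P,K,T).astype(int)
for row in d[v-12:v+60:2,u-25:u+50]: print("".join("#" if q>40 else "." for q in row))
print(u,v)
```

```text
[ 0.005  0.121 -0.033  0.38  -0.211 -2.435] [0.037 0.029 0.025 0.391 0.186 0.375]
[ 0.49161534 -0.16764857  0.40235226]
...................##...####....###........................................
....................#########....##############............................
...................##....####.....############.............................
.......................#######..############...............................
...........................###############.................................
.......................##..###########.....................................
............................######.........................................
.....................##...#..#####.........................................
.....................##...#....##..........................................
..........................#................................................
........................###.....####.......................................
..........................##..##########...................................
...............................#############........................
[... 1063 characters left out ...]
........
...........................................................................
...........................................................................
...........................................................................
...........................................................................
...........................................................................
...........................................................................
...........................................................................
...........................................................................
...........................................................................
295 168
```

The torque (0.12 N·m) and the silhouette both say about 35° of tilt, so shaking is not enough. I'll go low over the tray and ease the grip gradually so it swings upright.

Emit:
carry_out:
  commands: [-20,0,-45,0,1,-20,0,-45,0,1,0,0,-45,0,1,0,0,-45,0,1,0,0,-8,0,1]

```text
time: 14.62
tool_pos: [0.45, -0.1673, 0.2123]
orientation: [-0.002, 0.0, 1.0, 0.0]
ft_force: [0.0, -0.2, -1.9]
finger_gap: 0.0134
finger_force: 32.0
```

Emit:
carry_out:
  commands: [0,0,0,0,0.88,0,0,0,0,0.87]
  squeeze: 20

```text
time: 14.88
tool_pos: [0.4525, -0.1681, 0.216]
orientation: [0.001, 0.0, 1.0, -0.0]
ft_force: [0.3, 0.1, -1.1]
finger_gap: 0.0132
finger_force: 32.0
```

Emit:
carry_out:
  commands: [0,0,0,0,0.855]

```text
time: 15.0
tool_pos: [0.4521, -0.1679, 0.2156]
orientation: [0.001, 0.0, 1.0, -0.0]
ft_force: [-0.7, -0.1, -2.6]
finger_gap: 0.0137
finger_force: 32.0
```

Emit:
carry_out:
  commands: [0,0,0,0,0.845]

```text
time: 15.12
tool_pos: [0.4517, -0.1678, 0.2151]
orientation: [0.001, 0.0, 1.0, -0.0]
ft_force: [-0.2, -0.1, -2.5]
finger_gap: 0.0135
finger_force: 32.0
```

Run:
```python
from h import *
L=[]
for i in range(4):
    c,K,T=cam("scene"); s=ctrl.read_state(); L.append(np.r_[s["wrist_torque"],s["ft_force"]])
print(np.mean(L,0).round(3),s["tool_pos"],s["finger_gap"],s["finger_force"])
```

```text
[-1.000e-02  1.290e-01  2.000e-03 -3.400e-01 -1.530e-01 -2.143e+00] [ 0.45133823 -0.16771015  0.21447907] 0.013251078329420417 32.026646733284
```

The force floor won't go lower through closure, so I'll use vertical bounces instead. Stopping a descent adds to gravity, which ratchets the clevis towards upright.

Emit:
carry_out:
  commands: [0,0,60,0,0.87,0,0,60,0,0.87,0,0,-60,0,0.87,0,0,60,0,0.87,0,0,-60,0,0.87]

```text
time: 15.95
tool_pos: [0.4547, -0.1689, 0.2792]
orientation: [0.005, 0.0, 1.0, -0.001]
ft_force: [4.0, 0.2, -3.9]
finger_gap: 0.0135
finger_force: 31.7
```

Emit:
carry_out:
  commands: [40,0,60,0,0.87,-40,0,-60,0,0.87,40,0,60,0,0.87,-40,0,-60,0,0.87,0,0,0,0,0.87]

```text
time: 16.58
tool_pos: [0.4459, -0.1667, 0.2708]
orientation: [-0.005, 0.001, 1.0, 0.001]
ft_force: [1.0, -0.1, -1.8]
finger_gap: 0.0135
finger_force: 29.6
```

```bash
cat > sil.py <<'E'
from h import *
L=[]
for i in range(5):
    c,K,T=cam("scene"); s=ctrl.read_state(); L.append(np.r_[s["wrist_torque"],s["ft_force"]])
print(np.mean(L,0).round(3),s["time"],s["finger_gap"],s["finger_force"])
P=s["tool_pos"]-[0,0,.054];print(s["tool_pos"])
s0=np.load("scene0.npz")["c"]
d=cv2.absdiff(c,s0).max(2); u,v=proj(P,K,T).astype(int); print(u,v)
for th in range(-10,50,10):
    t=np.radians(th); print(th,[(proj(P+np.array([np.sin(t)*L,-.018,-np.cos(t)*L]),K,T)-[u-25,v-12]).round(0).tolist() for L in(.045,.092,.13)])
for i,row in enumerate(d[v-12:v+60:2,u-25:u+40]): print("%2d "%(2*i)+"".join("#" if q>40 else "." for q in row))
E
python3 sil.py
```

```text
[-0.009 -0.019 -0.004  0.778 -0.635 -1.633] 16.825 0.013561965010389481 29.63786154985428
[ 0.45292824 -0.1679897   0.27552029]
279 214
-10 [[27.0, 31.0], [24.0, 44.0], [21.0, 55.0]]
0 [[30.0, 30.0], [29.0, 42.0], [28.0, 52.0]]
10 [[32.0, 28.0], [34.0, 39.0], [35.0, 47.0]]
20 [[35.0, 27.0], [39.0, 36.0], [42.0, 43.0]]
30 [[37.0, 25.0], [43.0, 32.0], [48.0, 37.0]]
40 [[39.0, 22.0], [48.0, 27.0], [54.0, 31.0]]
 0 .................##########################......................
 2 ..................###########################....................
 4 ..................###########################....................
 6 ...................##########################....................
 8 ....................########################.....................
10 ...................######################........................
12 ...................#####################.........................
14 ...................################..............................
16 ....................##############...............................
18 .......................###########..............................
[... 1095 characters left out ...]
..........
52 ...........................###########...........................
54 ............................#######..............................
56 .............................##..................................
58 .................................................................
60 .................................................................
62 .................................................................
64 .................................................................
66 .................................................................
68 .................................................................
70 .................................................................
```

The torque is now near zero, so the clevis hangs about upright. I'm lowering it gently over the free half.

Emit:
carry_out:
  commands: [9,0,-8,0,0.87,9,0,-14,0,0.87,9,0,-16,0,0.87,7,0,-15,0,0.87,3,0,-8,0,0.87]

```text
time: 17.45
tool_pos: [0.4884, -0.1676, 0.2117]
orientation: [-0.001, 0.0, 1.0, 0.0]
ft_force: [-0.3, 0.8, -2.9]
finger_gap: 0.0132
finger_force: 29.6
```

Emit:
carry_out:
  commands: [0,0,-4,0,0.87,0,0,-3,0,0.87,0,0,0,0,0.87]

```text
time: 17.82
tool_pos: [0.4882, -0.1678, 0.2065]
orientation: [0.0, 0.0, 1.0, 0.0]
ft_force: [-0.4, -0.0, -2.6]
finger_gap: 0.0132
finger_force: 29.6
```

```bash
python3 sil.py | head -2
```

```text
[ 0.007  0.006 -0.007 -0.039 -0.28  -1.959] 18.075 0.013504404460635324 29.62239682674408
[ 0.4884067  -0.16772333  0.20663181]
```

Emit:
carry_out:
  commands: [0,0,-2,0,0.87,0,0,-2,0,0.87,0,0,0,0,0.87]

```text
time: 18.45
tool_pos: [0.4882, -0.1677, 0.2021]
orientation: [-0.0, 0.0, 1.0, 0.0]
ft_force: [0.3, 0.4, -1.8]
finger_gap: 0.0135
finger_force: 29.6
```

Emit:
carry_out:
  commands: [0,0,-2,0,0.87,0,0,-2,0,0.87,0,0,0,0,0.87]

```text
time: 18.82
tool_pos: [0.4882, -0.1677, 0.1981]
orientation: [-0.0, 0.0, 1.0, 0.0]
ft_force: [-0.1, -0.1, -2.9]
finger_gap: 0.0137
finger_force: 29.6
```

Emit:
carry_out:
  commands: [0,0,-2,0,0.87,0,0,0,0,0.87]

```text
time: 19.08
tool_pos: [0.4882, -0.1677, 0.1962]
orientation: [-0.0, 0.0, 1.0, 0.0]
ft_force: [0.5, 0.0, -2.8]
finger_gap: 0.0135
finger_force: 29.6
```

Emit:
carry_out:
  commands: [0,0,-1.5,0,0.87,0,0,0,0,0.87]

```text
time: 19.32
tool_pos: [0.4888, -0.1678, 0.1955]
orientation: [0.001, 0.0, 1.0, 0.0]
ft_force: [-1.8, 1.8, 6.1]
finger_gap: 0.0134
finger_force: 30.8
```

Emit:
carry_out:
  commands: [0,0,-1.5,0,0.87,0,0,0,0,0.87]

```text
time: 19.58
tool_pos: [0.49, -0.1679, 0.1952]
orientation: [0.002, 0.0, 1.0, -0.0]
ft_force: [-0.8, 2.5, 17.3]
finger_gap: 0.0136
finger_force: 32.4
```

Emit:
carry_out:
  commands: [0,0,-1.5,0,0.87,0,0,0,0,0.87]

```text
time: 19.82
tool_pos: [0.4913, -0.168, 0.1947]
orientation: [0.004, 0.0, 1.0, -0.0]
ft_force: [0.2, 3.0, 23.3]
finger_gap: 0.0132
finger_force: 33.8
```

Emit:
carry_out:
  commands: [0,0,3,0,0.87,0,0,0,0,0.87]

```text
time: 20.08
tool_pos: [0.4883, -0.1677, 0.1949]
orientation: [0.0, 0.0, 1.0, 0.0]
ft_force: [0.9, 0.3, 5.2]
finger_gap: 0.0133
finger_force: 31.1
```

```bash
python3 sil.py|head -2
python3 - <<'E'
from h import *
a,K,T=cam("scene"); s=ctrl.read_state();P=s["tool_pos"]-[0,0,.054]; print(proj(P,K,T))
cv2.imwrite("pics/p1.png",cv2.resize(a[205:325,240:390],(750,600),interpolation=cv2.INTER_CUBIC)[:,:,::-1])
for p in([0,-.018,-.05],[0,-.018,-.093],[0,-.03,-.138],[0,.03,-.138]): print(((proj(P+p,K,T)-[240,205])*5+2).round())
E
```

```text
[0.137 0.081 0.024 0.15  0.532 3.696] 20.325 0.01349289197313777 31.00144386291504
[ 0.48848065 -0.16774877  0.19489913]
[290.0725079  231.15085107]
[268. 217.]
[263. 267.]
[272. 332.]
[211. 261.]
```

View pics/p1.png

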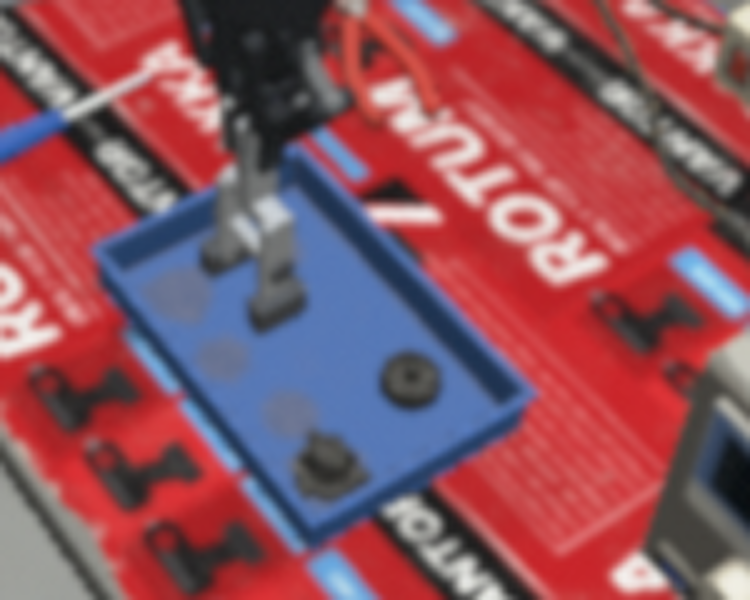

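The clevis stands upright with both feet flat on the free half of the tray (feet at (275,305) and (225,250)), and the rotors at (410,380) and (325,460) are undisturbed. I'm releasing it and rising.

Emit:
carry_out:
  commands: [0,0,0,0,0.75,0,0,0,0,0.5,0,0,0,0,0.3,0,0,0,0,0.2,0,0,0,0,0.2]

```text
time: 21.0
tool_pos: [0.4883, -0.1677, 0.1948]
orientation: [-0.0, 0.0, 1.0, 0.0]
ft_force: [0.2, 0.0, -0.4]
finger_gap: 0.0683
finger_force: 0.0
```

Emit:
carry_out:
  commands: [0,0,10,0,0.2,0,0,25,0,0.2,0,0,40,0,0.2,0,0,50,0,0.2,0,0,0,0,0.2]

```text
time: 21.62
tool_pos: [0.4898, -0.1686, 0.324]
orientation: [0.004, 0.0, 1.0, -0.001]
ft_force: [0.7, 0.5, -0.1]
finger_gap: 0.0683
finger_force: 0.0
```

Run:
```python
from h import *
a=cam("scene")[0].astype(int)
for i in range(12): cam("scene")
b,K,T=cam("scene"); b0=b
print("moving px in tray:",(abs(b.astype(int)-a)[205:325,250:350].max(2)>40).sum())
# light bar / tang tops and dark feet where an upright clevis must show
P=np.array([.4884,-.1677,.002])
for n,z,y in(("tang top",.145,0),("bar",.088,-.018),("foot",.006,-.024)):
    u,v=proj(P+[0,y,z],K,T).round().astype(int); print(n,(u,v),b0[v-1:v+2,u-1:u+2].reshape(-1,3).mean(0).round())
d=cv2.absdiff(b0,np.load("scene0.npz")["c"]).max(2); u,v=proj(P,K,T).astype(int)
for r in range(v-55,v+20,2): print("".join("#" if q>40 else "." for q in d[r,u-30:u+35]))
```

```text
moving px in tray: 6
tang top (np.int64(290), np.int64(230)) [163. 163. 164.]
bar (np.int64(293), np.int64(248)) [156. 161. 165.]
foot (np.int64(293), np.int64(268)) [59. 61. 64.]
.........................................###.###.................
...........................................#.....................
.................................................................
.................................................................
.................................................................
.................................................................
.................................................................
.................................................................
.................................................................
...................................####..........................
................................#########........................
................................#.######.........................
...............................#########.........................
...............................########.......................
[... 887 characters left out ...]
..........#########.....................
..................................##########.....................
.................................###########.....................
.................................#########.......................
.................................######..........................
.................................................................
.................................................................
.................................................................
.................................................................
.................................................................
.................................................................
```

The clevis stands upright and still: the tang top, bar and feet all show where an upright clevis should be. The gripper is clear of it, so I'm handing in.

```bash
python3 -c "
from plant import ctrl
print(ctrl.job_done())"
```

```text
the job is handed in; nothing more can be done
None
```

The clevis is off the hook and standing upright on its feet in the free half of the blue tray, with the rotors and bench items untouched; the keeper was pressed to its stop at about 35° of tip with no more than about 11 N sideways at the gripper, and the job is handed in.

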